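# Demould a handle casting and set it under the magnifier

### The job

Lift the plaster handle casting straight up out of the open mould and lay it flat in the middle of the round cork rest of the magnifier stand, setting it down gently. Then, with the casting lying there, swing the magnifier round so that its lens is centred over the rest, and tip the lens down until it is level. Let go of everything, and leave the other things on the table where they are.

Things in the scene. Friction and masses are not known exactly. Their poses are not given: they have to be found in the camera images.
- mould: Open lower half of a grey rubber mould, fixed: block 190 (x) x 120 x 30 mm high; origin centre of underside. Cavity fits the casting with 1.5 mm play, 18 mm deep, floor at 12 mm. At mid length a finger pocket each side of the casting's bar, as deep as the cavity, 64 mm long (x), out to 47 mm from the centre line: fingers closing along y take the bar. 4 mm locating keys near the top's corners.
- casting: Off-white plaster handle casting, I-shaped in plan, loose, 0.13 to 0.25 kg: 136 mm long (x), 30 mm high; bar 28 mm wide (y), 80 mm long, between end lugs 28 mm long, 48 mm wide; upright parallel sides. Origin centre of underside, z up. Starts in the cavity, aligned with the mould, underside 12 mm above the table, top 12 mm proud of the mould.
- stand: Magnifier stand, fixed: round grey foot 184 mm across with a cork rest 170 mm across, its top 16 mm above the table; origin on the table under the rest's centre. 130 mm from it along +x stands an 18 mm steel post carrying the magnifier's swivel, 217 mm high in all.
- rest_centre (a point): Centre of the top of the round cork rest, 16 mm above the table.
- post_axis (a point): Point on the vertical swivel axis of the magnifier (the post), 190 mm above the table, at the height of its tilt hinge; 130 mm from the centre of the rest.
- lens_centre (a point): Centre of the round magnifier lens (rim 90 mm across, 14 mm thick), 57 mm beyond the tilt hinge; its z is square to the lens. The tilt hinge is horizontal, across the arm, 73 mm from the swivel axis and 190 mm above the table.
- lens_handle (a point): A point on the axis of the wooden handle that sticks out of the lens rim away from the post: a round rod 16 mm thick, 48 mm long, reaching from 26 mm on the lens side of this point to 22 mm beyond it. The point is 134 mm beyond the tilt hinge, so 207 mm from the swivel axis when the lens is level.
- swivel (a joint): Swivel of the arm about the post, rad: 0 = lens over the centre of the rest (arm along the stand's -x), growing clockwise seen from above (to the stand's +y). Starts swung away, 1.3 to 1.6; stops at -0.6 and 1.8. Stays where it is left; about 1.2 N at the handle moves it.
- tilt (a joint): Tilt of the lens, rad: 0 = level, against a stop; growing as the handle rises. Starts tipped up by 0.4 to 0.75. Stays where it is left; 1 to 2 N down on the handle moves it.
- glass_bowl: Bystander: green glass bowl, 91 mm across, 40 mm high; origin under its centre.
- black_jar: Bystander: small white jar with a black lid, 54 mm across, 62 mm high; origin under its centre.
- tube: Bystander: glue tube lying flat, 146 mm long, 42 mm wide, 28 mm high; origin under its centre.
There are look-alikes about, which are no part of the job. Leave any blue look-alike of the casting alone.

How it is judged:
By the outcome, as a careful person would: the job done as asked, in the order asked, and still so for the second after the job is handed in, with the robot touching nothing.
It also fails if it takes over 72 s, if anything falls off the work surface, if the arm or the gripper's body presses on something with over 40 N, if the wrist force passes 120 N, or if a joint passes its speed limit or range.

### The arm

A 6-joint arm with a two-finger parallel gripper is mounted at the origin on a cart in front of the work surface, level with it; the furniture and walls round the work are solid. World frame = base frame: x ahead of the robot, y to its left, z up, the work surface at z = 0. Lengths are in m, angles in rad, forces in N, time in s.
With the tool pointing down it reaches from about 0.225 to 0.875 m from the base axis. Payload 3.4 kg.
Tool frame: the origin (TCP) lies at the very end of the fingers, on their centre line; the grasp point (between the pads) lies 19 mm behind it; z points along the fingers, y is the line along which they close (so a half turn about z gives the same grasp; the last joint's range is limited). The gripper opens to 85 mm and grips with 20 to 120 N. Pads are 22 mm wide; open, the fingers measure 114 mm over their backs; the gripper's body (76 mm by 85 mm) begins 54 mm behind the grasp point. The pads swing forward as they close: fully open they stand 13 mm farther back than shut.
Start: joints at [-1.393, 0.276, 1.505, -0, 1.361, -0.121], TCP at [0.169, -0.55, 0.231] pointing down, gripper open.
Joint ranges: [-2.89, 2.89], [-0.75, 2.08], [0.22, 2.7], [-1.18, 4.32], [0.11, 2.71], [-2.7, 2.7]. Speed limits (rad/s): [2.57, 2.57, 3.14, 3.14, 3.14, 3.14].

### API

Orientations are given as a unit quaternion [w, x, y, z].
In Python, from rig import get_state, optics, sign_off gives the robot as it stands.
- The arm moves only by the tool send_rows, never from a script. Its argument "increments" is a list of rows, each an object with "gripper": the gripper's target within -1 to 1 (shut at 1, half-way at 0, fully open at -1); "linear": the shift along the world's x, y, z in m, a list of three; "delta_rot": the turn, a rotation vector about the world's x, y, z in rad, a list of three. In form: [{"gripper": gripper, "linear": [dx, dy, dz], "delta_rot": [rx, ry, rz]}, ...]. A call has 1 to 8 rows; each row is the pose to reach, as a shift and turn from the pose commanded when the call began; what a row does not reach only later rows make up. A row lasts 1/10 s, in which the tool goes at most 50 mm and 8.59 degrees, less where a joint would pass 70% of its speed; a pose out of reach is approached as far as the arm can. A call with a gripper value outside its range is refused whole. The fingers move at their own pace and stop on an object; "newtons" is the grip in N (left out, the last holds). Time passes only in rows, so rows that repeat a pose let the fingers close. It gives the time, the measured TCP pose, the force, the opening and the grip force at its end, in the units of the state.
- get_state(): the state, without advancing time (a new reading comes with each control period).
- optics.get_image(name): name is "scene" or "side" or "wrist"; returns a dict with "pixels" (384x512x3 uint8, blue, green, red), "K" (3x3 intrinsics, pixels), "rvec" (rotation vector, rad) and "tvec" (3), from world to camera coordinates, as OpenCV has them; the wrist camera has in their place "T_tool_cam" (4x4, takes a point from camera to tool coordinates, whose origin is the TCP and whose axes are the flange's). Camera axes: x right, y down, z forward; pixel columns grow to the right and rows downward; lengths in m; the calibration is good to about 2 mm. A picture is of the moment at which its call begins: read the wrist's pose just before it. There is no depth.
- sign_off(): hands the job in; it is judged then, once.
The state is a dict: "clock": time; "qpos": joint angles; "qd": joint speeds; "effort": joint torques, N m; "position": TCP position; "ee_rot": TCP orientation; "contact_force": force on the tool from outside, world axes, zero at the start; "moment": the same for the moment, N m; "width": finger opening in m; "gripper_force": force on a finger pad.
Only numpy, scipy, OpenCV 4.12 (cv2) and the standard library are available. Lean on these libraries where they do the work, as an engineer would, in place of code of your own. Each camera call takes 0.05 s, during which the arm holds its last target. There are 200 camera calls.

## Working session

There is one attempt and no reset: what is moved stays moved. The work goes in short steps, Python scripts to look and compute and a tool call to move; the robot and the scene stay as the last step left them, time stands still between calls to the robot, and variables do not carry over. Pictures are saved under pics/ and viewed, at most 10 in all, crops included, and the job is handed in when it is done.

Besides the shell and the picture viewer there is one more tool, called after ">>>" in YAML: its name, and indented under it one key for each argument. send_rows: Moves the arm, as the interface text tells. Its arguments: {"type":"object","properties":{"increments":{"type":"array"},"newtons":{"type":"number"}},"required":["increments"]}

```bash
mkdir -p pics; ls
python3 - <<'E'
from rig import get_state, optics
import cv2,numpy as np
s=get_state();print(s)
ims=[]
for n in("scene","side"):
    d=optics.get_image(n);cv2.imwrite(f"pics/{n}0.png",d["pixels"]);print(n,d["K"],d["rvec"],d["tvec"])
E
```

```text
pics
{'clock': 0.0, 'qpos': array([-1.39301086e+00,  2.76604650e-01,  1.50614450e+00,  2.21117950e-05,
        1.36070346e+00, -1.20992001e-01]), 'qd': array([-1.41163922e-03, -1.79591307e-03,  1.48384617e-03, -4.19457261e-04,
        6.11838124e-04, -8.40834117e-05]), 'effort': array([ 8.43184637e-06, -4.16771364e+01, -2.45807934e+01, -3.50259079e-04,
        1.09696481e-02, -1.77516165e-05]), 'position': array([ 0.16916415, -0.54899435,  0.23042968]), 'ee_rot': array([-9.29907614e-04,  9.88862156e-01,  1.48831350e-01, -1.55984339e-05]), 'contact_force': array([-1.00930611, -0.19869753,  0.24723814]), 'moment': array([-0.00363458,  0.04075025, -0.01057855]), 'gripper_force': 0.0, 'width': 0.08522928007933973}
scene [[438.65903567   0.         255.42317568]
 [  0.         438.65903567 192.95035361]
 [  0.           0.           1.        ]] [ 0.93872698 -2.11542391  1.38071339] [0.36813009 0.30931283 1.34744537]
side [[390.64973384   0.         248.50488282]
 [  0.         390.64973384 193.60394535]
 [  0.           0.           1.        ]] [2.10091663 0.0302923  0.00777643] [-0.5423062   0.08622963  1.47569111]
```

View pics/scene0.png

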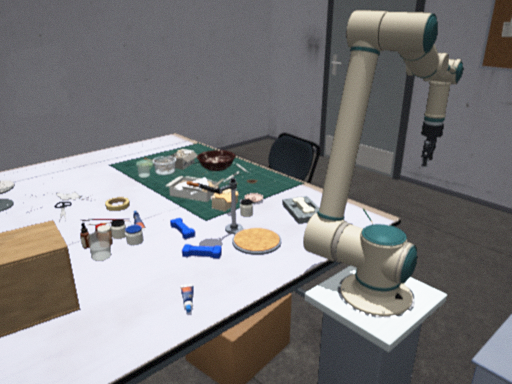

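View pics/side0.png

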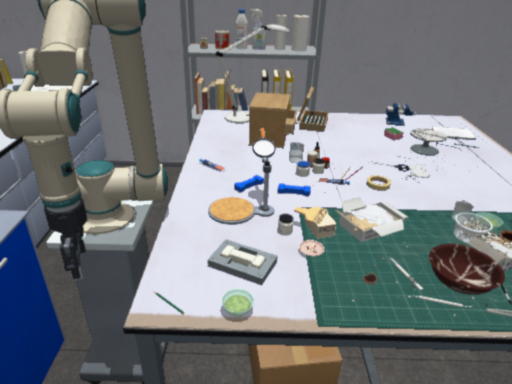

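The side view shows the grey mould with the off-white casting at (243,260). The cork rest is at (232,209), the post at (266,190), and the tipped lens at (263,148). The I-shaped candidates are the off-white one in the mould at (243,257) and two blue ones at (249,183) and (294,189). The off-white one fits the description because it is plaster and sits in the open mould. An enlarged crop will confirm it while I measure.

```bash
cat > h.py <<'E'
import cv2,numpy as np
from rig import get_state, optics
from scipy.spatial.transform import Rotation as R
def cam(n):
    s=get_state();d=optics.get_image(n)
    if n=="wrist":
        w,x,y,z=s["ee_rot"];T=np.eye(4);T[:3,:3]=R.from_quat([x,y,z,w]).as_matrix();T[:3,3]=s["position"]
        C=T@np.array(d["T_tool_cam"]);d["Rcw"]=C[:3,:3];d["o"]=C[:3,3]
    else:
        M=cv2.Rodrigues(np.array(d["rvec"],float))[0];d["Rcw"]=M.T;d["o"]=-M.T@np.array(d["tvec"],float).ravel()
    return d
def ray(d,p):
    v=d["Rcw"]@np.linalg.inv(d["K"])@np.array([p[0],p[1],1.]);return d["o"],v/np.linalg.norm(v)
def onz(d,p,z):
    o,v=ray(d,p);return o+v*(z-o[2])/v[2]
def tri(d1,p1,d2,p2):
    o1,v1=ray(d1,p1);o2,v2=ray(d2,p2)
    t=np.linalg.lstsq(np.c_[v1,-v2],o2-o1,rcond=None)[0];a,b=o1+t[0]*v1,o2+t[1]*v2
    return (a+b)/2,np.linalg.norm(a-b)
def proj(d,P):
    q=d["K"]@d["Rcw"].T@(np.array(P)-d["o"]);return q[:2]/q[2]
def big(m):
    cs=cv2.findContours(m.astype(np.uint8),cv2.RETR_EXTERNAL,cv2.CHAIN_APPROX_NONE)[0];return sorted(cs,key=cv2.contourArea)[::-1]
E
python3 - <<'E'
from h import *
np.set_printoptions(precision=4,suppress=True)
D={n:cam(n) for n in("scene","side")}
for n,d in D.items():
    h=cv2.cvtColor(d["pixels"],cv2.COLOR_BGR2HSV)
    m=(h[...,0]>8)&(h[...,0]<25)&(h[...,1]>90)&(h[...,2]>120)
    for c in big(m)[:4]:
        if len(c)<20: continue
        P=np.array([onz(d,p,.016)[:2] for p in c[:,0]],np.float32)
        print(n,cv2.boundingRect(c),cv2.minEnclosingCircle(P))
a=D["side"]["pixels"][225:315,180:300];b=D["side"]["pixels"][130:220,205:325];c=D["scene"]["pixels"][165:265,180:300]
cv2.imwrite("pics/c1.png",np.vstack([np.hstack([cv2.resize(a,(400,300),interpolation=2),cv2.resize(b,(400,300),interpolation=2)]),np.hstack([cv2.resize(c,(360,300),interpolation=2),np.zeros((300,440,3),np.uint8)])]))
E
```

```text
scene (0, 221, 67, 44) ((1.0258736610412598, 0.6922231912612915), 0.15760871767997742)
scene (234, 228, 45, 23) ((0.47596079111099243, 0.06292624026536942), 0.08411867171525955)
scene (222, 293, 69, 49) ((0.15631645917892456, 0.34028854966163635), 0.1326724737882614)
scene (215, 193, 16, 10) ((0.8490329384803772, -0.07823025435209274), 0.05873634293675423)
side (257, 345, 85, 24) ((0.6745896935462952, -0.591650664806366), 0.10265925526618958)
side (210, 198, 43, 23) ((0.4749295711517334, 0.05676088109612465), 0.0835048109292984)
side (251, 92, 38, 18) ((0.6756588220596313, 1.4750185012817383), 0.21168974041938782)
side (295, 208, 26, 14) ((0.7727894186973572, 0.03521135449409485), 0.055172957479953766)
```

View pics/c1.png

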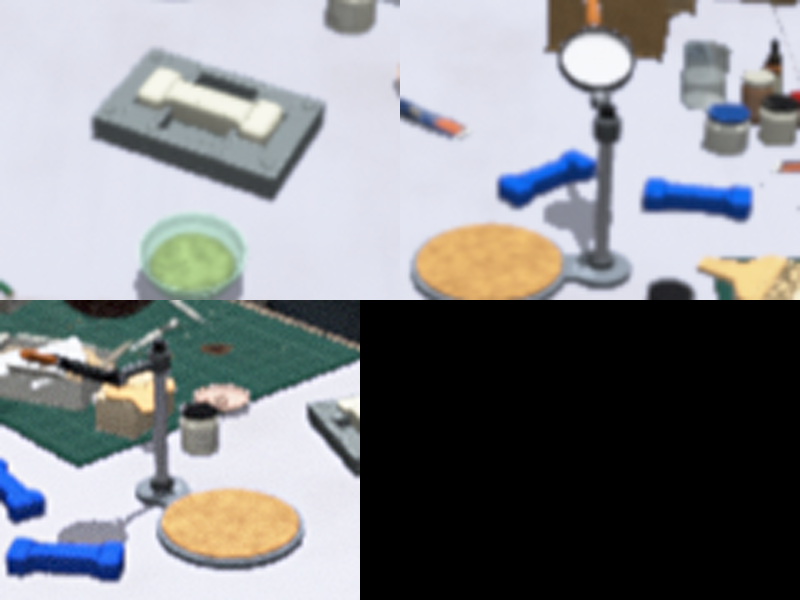

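The crop confirms the off-white casting in the grey mould, centred at side pixel (242,256). The blue ones lie loose on the table. The lens is up, and its wooden handle tip is at side (263,129) and scene (188,183).

Run:
```python
from h import *
np.set_printoptions(precision=4,suppress=True)
D={n:cam(n) for n in("scene","side")};A,B=D["scene"],D["side"]
k=.3
print("cast",onz(B,(180+208*k,225+103*k),.042))
for p in((147,83),(272,123)): print("castend",onz(B,(180+p[0]*k,225+p[1]*k),.042))
for p in((153,50),(325,103),(272,182),(94,122)): print("mould",onz(B,(180+p[0]*k,225+p[1]*k),.03))
print("postbase",onz(B,(205+202*k,130+262*k),.01),onz(A,(180+160/3,165+193/3),.01))
print("posttop",tri(A,(180+160/3,165+45/3),B,(205+207*k,130+107*k)))
print("handle",tri(A,(180+40/3,165+56/3),B,(205+193*k,130+12*k)))
print("lens",tri(A,(180+90/3,165+72/3),B,(205+196*k,130+61*k)))
for n,p in(("bowl",(237,303)),("jar",(286,218))): print(n,onz(B,p,.05))
print(D["side"]["o"],D["scene"]["o"])
d=optics.get_image("wrist");print(d["K"],d["T_tool_cam"])
```

```text
cast [ 0.5274 -0.2616  0.042 ]
castend [ 0.468  -0.2342  0.042 ]
castend [ 0.5874 -0.2879  0.042 ]
mould [ 0.469  -0.1662  0.03  ]
mould [ 0.639  -0.2425  0.03  ]
mould [ 0.5871 -0.3532  0.03  ]
mould [ 0.4215 -0.2789  0.03  ]
postbase [0.6078 0.0677 0.01  ] [0.5968 0.0721 0.01  ]
posttop (array([0.6042, 0.0618, 0.2127]), np.float64(0.0024439857450924613))
handle (array([0.5914, 0.2461, 0.2511]), np.float64(0.0021887868394990634))
lens (array([0.5933, 0.1787, 0.2143]), np.float64(0.004694212145217041))
bowl [ 0.5195 -0.4673  0.05  ]
jar [ 0.6769 -0.0542  0.05  ]
[ 0.5501 -1.2193  0.8306] [-0.5748  1.0173  0.8256]
[[307.6515   0.     256.1434]
 [  0.     307.6515 187.8148]
 [  0.       0.       1.    ]] [[-0.0006 -0.9509 -0.3095  0.0791]
 [ 1.     -0.0007  0.     -0.0006]
 [-0.0002 -0.3095  0.9509 -0.1431]
 [ 0.      0.      0.      1.    ]]
```

>>> send_rows:
  increments:
    - {"gripper": -1, "linear": [0.36, 0.289, -0.06], "delta_rot": [0, 0, 2.42]}
    - {"gripper": -1, "linear": [0.36, 0.289, -0.06], "delta_rot": [0, 0, 2.42]}
    - {"gripper": -1, "linear": [0.36, 0.289, -0.06], "delta_rot": [0, 0, 2.42]}
    - {"gripper": -1, "linear": [0.36, 0.289, -0.06], "delta_rot": [0, 0, 2.42]}
    - {"gripper": -1, "linear": [0.36, 0.289, -0.06], "delta_rot": [0, 0, 2.42]}
    - {"gripper": -1, "linear": [0.36, 0.289, -0.06], "delta_rot": [0, 0, 2.42]}
    - {"gripper": -1, "linear": [0.36, 0.289, -0.06], "delta_rot": [0, 0, 2.42]}
    - {"gripper": -1, "linear": [0.36, 0.289, -0.06], "delta_rot": [0, 0, 2.42]}

```text
clock: 1.15
position: [0.48, -0.2998, 0.1797]
ee_rot: [0.0, 0.73, 0.683, -0.0]
contact_force: [1.2, -0.8, 0.8]
width: 0.0854
gripper_force: 0.0
```

>>> send_rows:
  increments:
    - {"gripper": -1, "linear": [0.049, 0.04, -0.01], "delta_rot": [0, 0, 1.2]}
    - {"gripper": -1, "linear": [0.049, 0.04, -0.01], "delta_rot": [0, 0, 1.2]}
    - {"gripper": -1, "linear": [0.049, 0.04, -0.01], "delta_rot": [0, 0, 1.2]}
    - {"gripper": -1, "linear": [0.049, 0.04, -0.01], "delta_rot": [0, 0, 1.2]}
    - {"gripper": -1, "linear": [0.049, 0.04, -0.01], "delta_rot": [0, 0, 1.2]}
    - {"gripper": -1, "linear": [0.049, 0.04, -0.01], "delta_rot": [0, 0, 1.2]}
    - {"gripper": -1, "linear": [0.049, 0.04, -0.01], "delta_rot": [0, 0, 1.2]}
    - {"gripper": -1, "linear": [0.049, 0.04, -0.01], "delta_rot": [0, 0, 1.2]}

```text
clock: 1.95
position: [0.5276, -0.2612, 0.1697]
ee_rot: [0.0, 0.217, 0.976, 0.0]
contact_force: [0.6, -0.4, 0.4]
width: 0.0853
gripper_force: 0.0
```

Run:
```python
from h import *
np.set_printoptions(precision=4,suppress=True)
d=cam("wrist");s=get_state();print(s["position"],s["ee_rot"],s["qpos"])
cv2.imwrite("pics/w1.png",d["pixels"])
h=cv2.cvtColor(d["pixels"],cv2.COLOR_BGR2HSV)
m=(h[...,2]>165)&(h[...,1]<60)&(h[...,0]<45)
m[:]=cv2.morphologyEx(m.astype(np.uint8),cv2.MORPH_OPEN,np.ones((5,5)))
for c in big(m)[:4]:
    P=np.array([onz(d,p,.042)[:2] for p in c[:,0]],np.float32)
    print(cv2.contourArea(c),cv2.boundingRect(c),cv2.minAreaRect(P))
```

```text
[ 0.5276 -0.2612  0.1697] [-0.      0.2147  0.9767  0.0001] [-0.5779  0.336   1.574   0.0001  1.2317 -1.7159]
559.0 (248, 221, 39, 16) ((0.5771295428276062, -0.2725878953933716), (0.036909427493810654, 0.015946654602885246), 64.96038818359375)
307.5 (258, 195, 20, 18) ((0.5538291335105896, -0.26140719652175903), (0.01805252954363823, 0.017133524641394615), 65.0601577758789)
```

View pics/w1.png

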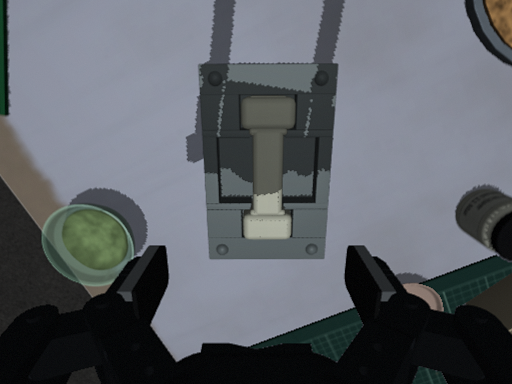

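The wrist view shows the casting lying in the mould, with lug ends at rows 96 and 239, columns about 268. The mould corners are at (199,65), (338,65), (326,258) and (209,259).

Run:
```python
from h import *
np.set_printoptions(precision=4,suppress=True)
d=cam("wrist")
Q=np.array([onz(d,p,.03)[:2] for p in((199,65),(338,65),(326,258),(209,259))])
print("mould",Q.mean(0),[np.linalg.norm(Q[i]-Q[i-1]) for i in range(4)])
ax=(Q[0]+Q[1]-Q[2]-Q[3]);print(np.arctan2(ax[1],ax[0]))
C=np.array([onz(d,p,.042)[:2] for p in((240,97),(295,97),(292,239),(244,239))])
ax=(C[0]+C[1]-C[2]-C[3]);print("cast",C.mean(0),np.arctan2(ax[1],ax[0]),np.linalg.norm(ax)/2)
```

```text
mould [ 0.5284 -0.2491] [np.float64(0.1887754224437307), np.float64(0.11894619944886209), np.float64(0.18758942817954685), np.float64(0.12223697076608099)]
2.714865607490024
cast [ 0.5269 -0.249 ] 2.7232684470450597 0.13335644283964665
```

>>> send_rows:
  increments:
    - {"gripper": -0.3, "linear": [0, 0.012, -0.04], "delta_rot": [0, 0, 0.01]}
    - {"gripper": -0.3, "linear": [0, 0.012, -0.08], "delta_rot": [0, 0, 0.01]}
    - {"gripper": -0.3, "linear": [0, 0.012, -0.11], "delta_rot": [0, 0, 0.01]}
    - {"gripper": -0.3, "linear": [0, 0.012, -0.11], "delta_rot": [0, 0, 0.01]}
    - {"gripper": -0.3, "linear": [0, 0.012, -0.11], "delta_rot": [0, 0, 0.01]}
  newtons: 40

```text
clock: 2.55
position: [0.5278, -0.2494, 0.06]
ee_rot: [-0.0, 0.216, 0.976, 0.0]
contact_force: [-0.1, 0.0, 0.0]
width: 0.0553
gripper_force: 0.0
```

Run:
```python
from h import *
d=cam("wrist");cv2.imwrite("pics/w2.png",d["pixels"])
s=get_state();print(s["position"],s["ee_rot"],s["width"])
print(proj(d,(0.527,-.2495,.042)))
```

```text
[ 0.52869957 -0.24998825  0.06110249] [ 1.16906059e-03  2.15429718e-01  9.76518578e-01 -3.70082705e-04] 0.05539075665517797
[255.13577658 231.94077823]
```

View pics/w2.png

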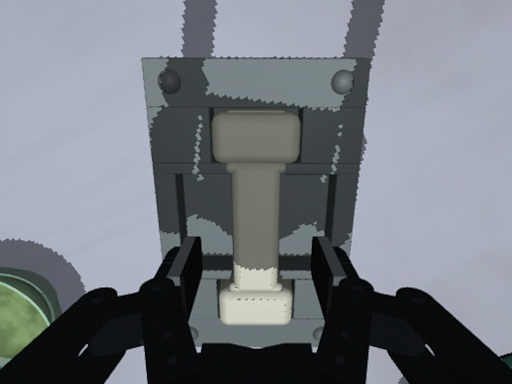

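The fingers straddle the bar, centred across it (bar columns 232–279, fingers 200–313). The bar's far shoulder is near row 165 and its near shoulder near row 290. I'll check the position along the bar.

Run:
```python
from h import *
d=cam("wrist")
a,b=onz(d,(256,165),.042),onz(d,(256,290),.042);print(a,b,(a+b)/2,np.linalg.norm(a-b))
a,b=onz(d,(256,112),.042),onz(d,(256,322),.042);print((a+b)/2,np.linalg.norm(a-b))
s=get_state();w,x,y,z=s["ee_rot"];M=R.from_quat([x,y,z,w]).as_matrix()
for p in((0.527,-.2495,.042),(a+b)/2):print(M.T@(np.array(p)-s["position"]))
```

```text
[ 0.49239045 -0.23302323  0.042     ] [ 0.56483485 -0.26668858  0.042     ] [ 0.52861265 -0.2498559   0.042     ] 0.07988457678862487
[ 0.52703346 -0.24912204  0.042     ] 0.13225382975882763
[ 0.00224916 -0.00019953  0.01966782]
[0.00237771 0.00015746 0.0196672 ]
```

>>> send_rows:
  increments:
    - {"gripper": -0.3, "linear": [-0.001, 0, -0.025], "delta_rot": [0, 0, 0]}
    - {"gripper": -0.3, "linear": [-0.001, 0, -0.045], "delta_rot": [0, 0, 0]}
    - {"gripper": -0.3, "linear": [-0.001, 0, -0.045], "delta_rot": [0, 0, 0]}
    - {"gripper": 0.5, "linear": [-0.001, 0, -0.045], "delta_rot": [0, 0, 0]}
    - {"gripper": 0.8, "linear": [-0.001, 0, -0.045], "delta_rot": [0, 0, 0]}
    - {"gripper": 0.8, "linear": [-0.001, 0, -0.045], "delta_rot": [0, 0, 0]}
    - {"gripper": 0.8, "linear": [-0.001, 0, -0.045], "delta_rot": [0, 0, 0]}
    - {"gripper": 0.8, "linear": [-0.001, 0, -0.045], "delta_rot": [0, 0, 0]}
  newtons: 40

```text
clock: 3.45
position: [0.5281, -0.2501, 0.0168]
ee_rot: [0.002, 0.215, 0.977, -0.001]
contact_force: [0.3, -0.2, 7.4]
width: 0.0278
gripper_force: 41.5
```

>>> send_rows:
  increments:
    - {"gripper": 0.8, "linear": [0, 0, 0.008], "delta_rot": [0, 0, 0]}
    - {"gripper": 0.8, "linear": [0, 0, 0.018], "delta_rot": [0, 0, 0]}
    - {"gripper": 0.8, "linear": [0, 0, 0.028], "delta_rot": [0, 0, 0]}
    - {"gripper": 0.8, "linear": [0, 0, 0.045], "delta_rot": [0, 0, 0]}
    - {"gripper": 0.8, "linear": [0, 0, 0.065], "delta_rot": [0, 0, 0]}
    - {"gripper": 0.8, "linear": [0, 0, 0.09], "delta_rot": [0, 0, 0]}
    - {"gripper": 0.8, "linear": [0, 0, 0.11], "delta_rot": [0, 0, 0]}
    - {"gripper": 0.8, "linear": [0, 0, 0.11], "delta_rot": [0, 0, 0]}

```text
clock: 4.25
position: [0.5279, -0.2501, 0.1282]
ee_rot: [0.003, 0.215, 0.977, -0.001]
contact_force: [0.3, 0.6, -1.1]
width: 0.0273
gripper_force: 40.7
```

>>> send_rows:
  increments:
    - {"gripper": 0.8, "linear": [-0.006, 0.035, 0.02], "delta_rot": [0, 0, 0]}
    - {"gripper": 0.8, "linear": [-0.014, 0.08, 0.02], "delta_rot": [0, 0, 0]}
    - {"gripper": 0.8, "linear": [-0.022, 0.128, 0.02], "delta_rot": [0, 0, 0]}
    - {"gripper": 0.8, "linear": [-0.03, 0.176, 0.02], "delta_rot": [0, 0, 0]}
    - {"gripper": 0.8, "linear": [-0.038, 0.224, 0.02], "delta_rot": [0, 0, 0]}
    - {"gripper": 0.8, "linear": [-0.046, 0.268, 0.02], "delta_rot": [0, 0, 0]}
    - {"gripper": 0.8, "linear": [-0.053, 0.304, 0.02], "delta_rot": [0, 0, 0]}
    - {"gripper": 0.8, "linear": [-0.053, 0.308, 0.02], "delta_rot": [0, 0, 0]}

```text
clock: 5.05
position: [0.4705, 0.0624, 0.1438]
ee_rot: [-0.002, 0.213, 0.977, 0.0]
contact_force: [-0.6, -1.3, -1.8]
width: 0.0272
gripper_force: 40.7
```

Run:
```python
from h import *
np.set_printoptions(precision=4,suppress=True)
d=cam("wrist");cv2.imwrite("pics/w3.png",d["pixels"])
s=get_state();print(s["position"],s["ee_rot"],s["width"],s["contact_force"],s["qpos"])
h=cv2.cvtColor(d["pixels"],cv2.COLOR_BGR2HSV)
m=(h[...,0]>8)&(h[...,0]<25)&(h[...,1]>90)&(h[...,2]>40)
m[:]=cv2.morphologyEx(m.astype(np.uint8),cv2.MORPH_OPEN,np.ones((3,3)))
P=[]
for c in big(m)[:4]:
    if cv2.contourArea(c)<300: continue
    q=np.array([onz(d,p,.016)[:2] for p in c[:,0]],np.float32);print(cv2.boundingRect(c),cv2.contourArea(c),cv2.minEnclosingCircle(q));P.append(q)
print(cv2.minEnclosingCircle(np.vstack(P)))
```

```text
[0.4717 0.0611 0.144 ] [-0.0014  0.2129  0.9771  0.0001] 0.027050057728029393 [-0.0171  0.1445 -2.1119] [-0.0182  0.1985  1.8456  0.0007  1.1003 -1.1604]
(167, 88, 184, 159) 10954.5 ((0.4750584661960602, 0.06275279819965363), 0.08472144603729248)
((0.4750584661960602, 0.06275279819965363), 0.08472144603729248)
```

View pics/w3.png

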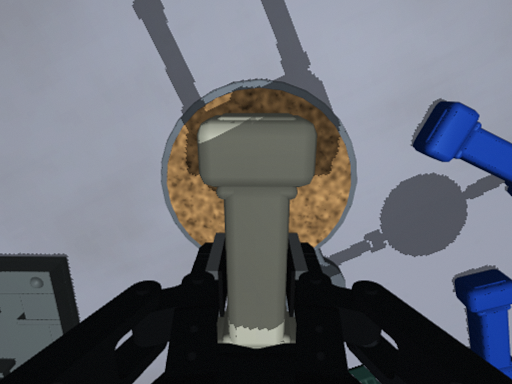

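The wrist view shows the casting in the grip over the cork. The rest's visible outline (box 167–351 by 88–247) fits a circle centred at (0.475, 0.0625) with an 84.7 mm radius, as expected.

>>> send_rows:
  increments:
    - {"gripper": 0.8, "linear": [0.0035, 0.0015, -0.03], "delta_rot": [0, 0, 0]}
    - {"gripper": 0.8, "linear": [0.0035, 0.0015, -0.065], "delta_rot": [0, 0, 0]}
    - {"gripper": 0.8, "linear": [0.0035, 0.0015, -0.095], "delta_rot": [0, 0, 0]}
    - {"gripper": 0.8, "linear": [0.0035, 0.0015, -0.11], "delta_rot": [0, 0, 0]}
    - {"gripper": 0.8, "linear": [0.0035, 0.0015, -0.115], "delta_rot": [0, 0, 0]}
    - {"gripper": 0.8, "linear": [0.0035, 0.0015, -0.115], "delta_rot": [0, 0, 0]}
    - {"gripper": 0.8, "linear": [0.0035, 0.0015, -0.115], "delta_rot": [0, 0, 0]}
    - {"gripper": 0.8, "linear": [0.0035, 0.0015, -0.115], "delta_rot": [0, 0, 0]}

```text
clock: 5.9
position: [0.4781, 0.06, 0.0308]
ee_rot: [0.001, 0.215, 0.977, 0.0]
contact_force: [1.0, -0.5, -1.9]
width: 0.027
gripper_force: 40.6
```

>>> send_rows:
  increments:
    - {"gripper": 0.8, "linear": [-0.0025, 0.0025, -0.002], "delta_rot": [0, 0, 0]}
    - {"gripper": 0.8, "linear": [-0.0025, 0.0025, -0.004], "delta_rot": [0, 0, 0]}
    - {"gripper": 0.8, "linear": [-0.0025, 0.0025, -0.006], "delta_rot": [0, 0, 0]}
    - {"gripper": 0.8, "linear": [-0.0025, 0.0025, -0.008], "delta_rot": [0, 0, 0]}
    - {"gripper": 0.8, "linear": [-0.0025, 0.0025, -0.008], "delta_rot": [0, 0, 0]}
    - {"gripper": 0.8, "linear": [-0.0025, 0.0025, -0.008], "delta_rot": [0, 0, 0]}

```text
clock: 6.5
position: [0.4746, 0.0628, 0.0217]
ee_rot: [-0.0, 0.215, 0.977, 0.0]
contact_force: [-0.0, 0.4, -1.7]
width: 0.0274
gripper_force: 40.6
```

>>> send_rows:
  increments:
    - {"gripper": 0.8, "linear": [0, 0, -0.0005], "delta_rot": [0, 0, 0]}
    - {"gripper": 0.8, "linear": [0, 0, -0.001], "delta_rot": [0, 0, 0]}
    - {"gripper": 0.8, "linear": [0, 0, -0.001], "delta_rot": [0, 0, 0]}
    - {"gripper": 0.8, "linear": [0, 0, -0.001], "delta_rot": [0, 0, 0]}

```text
clock: 6.9
position: [0.4747, 0.0628, 0.0209]
ee_rot: [0.0, 0.215, 0.977, 0.0]
contact_force: [0.9, -0.3, 0.4]
width: 0.0275
gripper_force: 41.0
```

>>> send_rows:
  increments:
    - {"gripper": 0.8, "linear": [0, 0, -0.0005], "delta_rot": [0, 0, 0]}
    - {"gripper": 0.8, "linear": [0, 0, -0.0005], "delta_rot": [0, 0, 0]}
  newtons: 20

```text
clock: 7.1
position: [0.4747, 0.0628, 0.0208]
ee_rot: [0.0, 0.215, 0.977, 0.0]
contact_force: [-1.7, 0.9, 4.8]
width: 0.0274
gripper_force: 41.5
```

>>> send_rows:
  increments:
    - {"gripper": 0.3, "linear": [0, 0, 0], "delta_rot": [0, 0, 0]}
    - {"gripper": -0.3, "linear": [0, 0, 0], "delta_rot": [0, 0, 0]}
    - {"gripper": -0.3, "linear": [0, 0, 0], "delta_rot": [0, 0, 0]}
    - {"gripper": -0.3, "linear": [0, 0, 0], "delta_rot": [0, 0, 0]}
    - {"gripper": -0.3, "linear": [0, 0, 0.01], "delta_rot": [0, 0, 0]}
    - {"gripper": -0.3, "linear": [0, 0, 0.03], "delta_rot": [0, 0, 0]}
    - {"gripper": -0.3, "linear": [0, 0, 0.07], "delta_rot": [0, 0, 0]}
    - {"gripper": -0.3, "linear": [0, 0, 0.12], "delta_rot": [0, 0, 0]}

```text
clock: 7.9
position: [0.473, 0.0627, 0.1407]
ee_rot: [-0.002, 0.215, 0.977, -0.0]
contact_force: [1.7, -0.5, -0.1]
width: 0.0555
gripper_force: 0.0
```

>>> send_rows:
  increments:
    - {"gripper": -0.3, "linear": [-0.01, 0, 0.05], "delta_rot": [0, 0, 0]}
    - {"gripper": -0.3, "linear": [-0.01, 0, 0.1], "delta_rot": [0, 0, 0]}
    - {"gripper": -0.3, "linear": [-0.01, 0, 0.15], "delta_rot": [0, 0, 0]}
    - {"gripper": -0.3, "linear": [-0.01, 0, 0.2], "delta_rot": [0, 0, 0]}
    - {"gripper": -0.3, "linear": [-0.01, 0, 0.22], "delta_rot": [0, 0, 0]}
    - {"gripper": -0.3, "linear": [-0.01, 0, 0.22], "delta_rot": [0, 0, 0]}

```text
clock: 8.5
position: [0.4659, 0.0628, 0.365]
ee_rot: [0.004, 0.215, 0.977, 0.001]
contact_force: [0.7, -0.1, -0.5]
width: 0.0556
gripper_force: 0.0
```

Run:
```python
from h import *
np.set_printoptions(precision=4,suppress=True)
d=cam("wrist");cv2.imwrite("pics/w4.png",d["pixels"])
s=get_state();print(s["position"],s["ee_rot"],s["qpos"])
for P in((.475,.0625,.016),(.475,.0625,.046),(.604,.064,.217)):print(proj(d,P))
```

```text
[0.4649 0.0628 0.3622] [0.002  0.2147 0.9767 0.0005] [-0.0143  0.0616  1.4576  0.0001  1.6183 -1.1524]
[257.4985 143.6044]
[257.6494 147.1865]
[308.8421 280.8308]
```

View pics/w4.png

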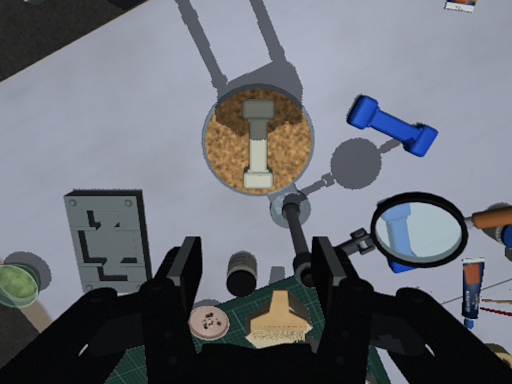

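The casting lies centred on the cork: its lugs run from row 98 to 187 near column 258, and the cork is centred at (257,139). The lens is at (419,230), and the handle starts at (472,219) and leaves the frame at right. The post top is near (305,276).

Run:
```python
from h import *
np.set_printoptions(precision=4,suppress=True)
d=cam("wrist")
post=onz(d,(305,276),.21);base=onz(d,(288,206),.012);print("post",post,base)
for t in(.4,.5,.6):
    L=onz(d,(419,230),.19+.057*np.sin(t));H=onz(d,(500,214),.19+.134*np.sin(t))
    for Q,r in((L,73+57*np.cos(t)),(H,73+134*np.cos(t))):
        v=Q[:2]-np.array([.604,.064]);print(t,Q,np.linalg.norm(v),r/1e3,np.arctan2(v[1],v[0]))
print(onz(d,(257.5,143),.046))
```

```text
post [0.5972 0.062  0.21  ] [0.5925 0.0648 0.012 ]
0.4 [0.5939 0.192  0.2122] 0.12841570158064217 0.12550047665816444 1.6496692712141223
0.4 [0.5888 0.2548 0.2422] 0.19140721987616255 0.1964221731963866 1.6501920702290525
0.5 [0.5903 0.1903 0.2173] 0.1270793203276879 0.12302220602775125 1.6784671395727662
0.5 [0.5798 0.2475 0.2542] 0.18513236031591238 0.19059606329330994 1.7019733512689474
0.6 [0.587  0.1888 0.2222] 0.1259131499510169 0.12004413004985168 1.7062740025419867
0.6 [0.5712 0.2407 0.2657] 0.17967933809768194 0.1835949723978969 1.754199137734871
[0.4661 0.0651 0.046 ]
```

>>> send_rows:
  increments:
    - {"gripper": -0.3, "linear": [0.125, 0.19, -0.03], "delta_rot": [0, 0, -1.07]}
    - {"gripper": -0.3, "linear": [0.125, 0.19, -0.03], "delta_rot": [0, 0, -1.07]}
    - {"gripper": -0.3, "linear": [0.125, 0.19, -0.03], "delta_rot": [0, 0, -1.07]}
    - {"gripper": -0.3, "linear": [0.125, 0.19, -0.03], "delta_rot": [0, 0, -1.07]}
    - {"gripper": -0.3, "linear": [0.125, 0.19, -0.03], "delta_rot": [0, 0, -1.07]}
    - {"gripper": -0.3, "linear": [0.125, 0.19, -0.03], "delta_rot": [0, 0, -1.07]}
    - {"gripper": -0.3, "linear": [0.125, 0.19, -0.03], "delta_rot": [0, 0, -1.07]}
    - {"gripper": -0.3, "linear": [0.125, 0.19, -0.03], "delta_rot": [0, 0, -1.07]}

```text
clock: 9.4
position: [0.5886, 0.2529, 0.327]
ee_rot: [-0.001, 0.684, 0.73, -0.003]
contact_force: [-0.1, -0.1, -0.1]
width: 0.0552
gripper_force: 0.0
```

>>> send_rows:
  increments:
    - {"gripper": -0.3, "linear": [0, 0, 0], "delta_rot": [0, 0, 0]}
    - {"gripper": -0.3, "linear": [0, 0, 0], "delta_rot": [0, 0, 0]}
    - {"gripper": -0.3, "linear": [0, 0, 0], "delta_rot": [0, 0, 0]}

```text
clock: 9.7
position: [0.5892, 0.2526, 0.3294]
ee_rot: [-0.0, 0.683, 0.731, -0.001]
contact_force: [-0.9, -0.4, 0.2]
width: 0.0554
gripper_force: 0.0
```

Run:
```python
from h import *
np.set_printoptions(precision=4,suppress=True)
d=cam("wrist");cv2.imwrite("pics/w5.png",d["pixels"])
s=get_state();print(s["position"],s["ee_rot"],s["qpos"])
```

```text
[0.5893 0.2526 0.3298] [-0.0002  0.6825  0.7308 -0.0004] [ 0.2965  0.3464  1.164  -0.      1.6322  0.2282]
```

View pics/w5.png

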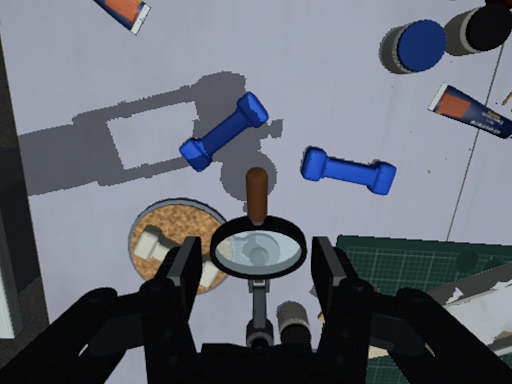

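The handle runs from its tip at (257,168) to (257,221). The lens is centred at (258,245) and the post top is near (261,330), so the arm lies almost along the tool's x-axis.

Run:
```python
from h import *
from scipy.optimize import brentq
np.set_printoptions(precision=4,suppress=True)
d=cam("wrist");s=get_state()
w,x,y,z=s["ee_rot"];M=R.from_quat([x,y,z,w]).as_matrix();print("yaw",np.arctan2(M[1,0],M[0,0]))
post=np.array([.604,.063])
for nm,px,r in(("tip",(257,168),.156),("lens",(258,245),.057),("root",(257.5,220),.108)):
    f=lambda t:np.linalg.norm(onz(d,px,.19+r*np.sin(t))[:2]-post)-.073-r*np.cos(t)
    ts=np.linspace(0,1,21);v=[f(t) for t in ts];k=[i for i in range(20) if v[i]*v[i+1]<0]
    for i in k:
        t=brentq(f,ts[i],ts[i+1]);P=onz(d,px,.19+r*np.sin(t));q=P[:2]-post;print(nm,t,P,np.arctan2(q[1],q[0]))
    if not k:print(nm,v[::4])
```

```text
yaw 1.6389125289072162
tip 0.43545525708253113 [0.5878 0.2768 0.2558] 1.646395858831451
lens 0.3490715543845301 [0.5949 0.1892 0.2095] 1.6431407040288875
root 0.5078579673317416 [0.5915 0.2299 0.2425] 1.6458162838355042
```

>>> send_rows:
  increments:
    - {"gripper": -0.3, "linear": [0, 0.0035, -0.04], "delta_rot": [0, 0, 0]}
    - {"gripper": -0.3, "linear": [0, 0.0035, -0.08], "delta_rot": [0, 0, 0]}
    - {"gripper": -0.3, "linear": [0, 0.0035, -0.1], "delta_rot": [0, 0, 0]}
    - {"gripper": -0.3, "linear": [0, 0.0035, -0.1], "delta_rot": [0, 0, 0]}
    - {"gripper": 0.3, "linear": [0, 0.0035, -0.1], "delta_rot": [0, 0, 0]}
    - {"gripper": 0.8, "linear": [0, 0.0035, -0.1], "delta_rot": [0, 0, 0]}
    - {"gripper": 0.8, "linear": [0, 0.0035, -0.1], "delta_rot": [0, 0, 0]}
    - {"gripper": 0.8, "linear": [0, 0.0035, -0.1], "delta_rot": [0, 0, 0]}
  newtons: 20

```text
clock: 10.6
position: [0.5905, 0.2568, 0.2321]
ee_rot: [0.001, 0.683, 0.731, 0.002]
contact_force: [0.6, -0.0, 2.0]
width: 0.0152
gripper_force: 21.0
```

Run:
```python
import numpy as np
t0=1.645;r=.194
for a,b in((0,.8),(.8,1.5)):
    for p in np.arange(a,b+.01,.1)[1:]:
        print(round(p-a,2),np.round([r*(np.cos(t0+p)-np.cos(t0+a)),r*(np.sin(t0+p)-np.sin(t0+a))],3))
```

```text
0.1 [-0.019 -0.002]
0.2 [-0.038 -0.007]
0.3 [-0.057 -0.013]
0.4 [-0.074 -0.021]
0.5 [-0.091 -0.031]
0.6 [-0.107 -0.042]
0.7 [-0.121 -0.055]
0.8 [-0.134 -0.069]
0.1 [-0.012 -0.015]
0.2 [-0.022 -0.032]
0.3 [-0.03 -0.05]
0.4 [-0.037 -0.068]
0.5 [-0.041 -0.087]
0.6 [-0.044 -0.106]
0.7 [-0.045 -0.125]
```

>>> send_rows:
  increments:
    - {"gripper": 0.8, "linear": [-0.019, -0.002, 0], "delta_rot": [0, 0, 0.1]}
    - {"gripper": 0.8, "linear": [-0.038, -0.007, 0], "delta_rot": [0, 0, 0.2]}
    - {"gripper": 0.8, "linear": [-0.057, -0.013, 0], "delta_rot": [0, 0, 0.3]}
    - {"gripper": 0.8, "linear": [-0.074, -0.021, 0], "delta_rot": [0, 0, 0.4]}
    - {"gripper": 0.8, "linear": [-0.091, -0.031, 0], "delta_rot": [0, 0, 0.5]}
    - {"gripper": 0.8, "linear": [-0.107, -0.042, 0], "delta_rot": [0, 0, 0.6]}
    - {"gripper": 0.8, "linear": [-0.121, -0.055, 0], "delta_rot": [0, 0, 0.7]}
    - {"gripper": 0.8, "linear": [-0.134, -0.069, 0], "delta_rot": [0, 0, 0.8]}

```text
clock: 11.4
position: [0.4565, 0.1873, 0.2314]
ee_rot: [0.002, 0.342, 0.94, 0.001]
contact_force: [3.7, -0.5, -1.4]
width: 0.0153
gripper_force: 20.8
```

>>> send_rows:
  increments:
    - {"gripper": 0.8, "linear": [-0.012, -0.015, 0], "delta_rot": [0, 0, 0.1]}
    - {"gripper": 0.8, "linear": [-0.022, -0.032, 0], "delta_rot": [0, 0, 0.2]}
    - {"gripper": 0.8, "linear": [-0.03, -0.05, 0], "delta_rot": [0, 0, 0.3]}
    - {"gripper": 0.8, "linear": [-0.037, -0.068, 0], "delta_rot": [0, 0, 0.4]}
    - {"gripper": 0.8, "linear": [-0.041, -0.087, 0], "delta_rot": [0, 0, 0.5]}
    - {"gripper": 0.8, "linear": [-0.044, -0.106, 0], "delta_rot": [0, 0, 0.6]}
    - {"gripper": 0.8, "linear": [-0.045, -0.125, 0], "delta_rot": [0, 0, 0.7]}
    - {"gripper": 0.8, "linear": [-0.045, -0.125, 0], "delta_rot": [0, 0, 0.7]}

```text
clock: 12.2
position: [0.4127, 0.061, 0.2314]
ee_rot: [0.003, 0.002, 1.0, -0.0]
contact_force: [4.5, 0.6, -1.4]
width: 0.0154
gripper_force: 22.2
```

>>> send_rows:
  increments:
    - {"gripper": 0.8, "linear": [-0.004, 0.001, -0.013], "delta_rot": [0, 0, 0]}
    - {"gripper": 0.8, "linear": [-0.008, 0.001, -0.028], "delta_rot": [0, 0, 0]}
    - {"gripper": 0.8, "linear": [-0.011, 0.001, -0.042], "delta_rot": [0, 0, 0]}
    - {"gripper": 0.8, "linear": [-0.013, 0.001, -0.054], "delta_rot": [0, 0, 0]}
    - {"gripper": 0.8, "linear": [-0.014, 0.001, -0.06], "delta_rot": [0, 0, 0]}
    - {"gripper": 0.8, "linear": [-0.014, 0.001, -0.061], "delta_rot": [0, 0, 0]}
    - {"gripper": 0.8, "linear": [-0.014, 0.001, -0.061], "delta_rot": [0, 0, 0]}

```text
clock: 12.9
position: [0.3975, 0.0635, 0.1699]
ee_rot: [0.001, 0.002, 1.0, 0.0]
contact_force: [3.6, -0.4, -0.1]
width: 0.0152
gripper_force: 19.8
```

>>> send_rows:
  increments:
    - {"gripper": 0.8, "linear": [0, 0, -0.001], "delta_rot": [0, 0, 0]}
    - {"gripper": 0.8, "linear": [0, 0, -0.002], "delta_rot": [0, 0, 0]}
    - {"gripper": 0.8, "linear": [0, 0, -0.002], "delta_rot": [0, 0, 0]}
    - {"gripper": 0.8, "linear": [0, 0, -0.002], "delta_rot": [0, 0, 0]}

```text
clock: 13.3
position: [0.3975, 0.0634, 0.168]
ee_rot: [0.001, 0.002, 1.0, 0.0]
contact_force: [3.9, 0.6, 5.5]
width: 0.0151
gripper_force: 20.2
```

>>> send_rows:
  increments:
    - {"gripper": 0.8, "linear": [0, 0, -0.001], "delta_rot": [0, 0, 0]}
    - {"gripper": 0.8, "linear": [0, 0, -0.002], "delta_rot": [0, 0, 0]}
    - {"gripper": 0.8, "linear": [0, 0, -0.002], "delta_rot": [0, 0, 0]}
    - {"gripper": 0.8, "linear": [0, 0, -0.002], "delta_rot": [0, 0, 0]}

```text
clock: 13.7
position: [0.3975, 0.0635, 0.1669]
ee_rot: [0.001, 0.002, 1.0, 0.0]
contact_force: [0.1, 0.4, 12.8]
width: 0.0149
gripper_force: 20.9
```

>>> send_rows:
  increments:
    - {"gripper": 0.2, "linear": [0, 0, 0], "delta_rot": [0, 0, 0]}
    - {"gripper": -0.3, "linear": [0, 0, 0], "delta_rot": [0, 0, 0]}
    - {"gripper": -0.3, "linear": [0, 0, 0], "delta_rot": [0, 0, 0]}
    - {"gripper": -0.3, "linear": [0, 0, 0], "delta_rot": [0, 0, 0]}
    - {"gripper": -0.3, "linear": [0, 0, 0.03], "delta_rot": [0, 0, 0]}
    - {"gripper": -0.3, "linear": [0, 0, 0.07], "delta_rot": [0, 0, 0]}
    - {"gripper": -0.3, "linear": [0, 0, 0.12], "delta_rot": [0, 0, 0]}
    - {"gripper": -0.3, "linear": [0, 0, 0.16], "delta_rot": [0, 0, 0]}

```text
clock: 14.5
position: [0.3964, 0.0633, 0.3274]
ee_rot: [0.0, 0.001, 1.0, 0.0]
contact_force: [0.1, 0.9, -0.9]
width: 0.0553
gripper_force: 0.0
```

>>> send_rows:
  increments:
    - {"gripper": -0.3, "linear": [0.01, 0, 0.04], "delta_rot": [0, 0, 0]}
    - {"gripper": -0.3, "linear": [0.03, 0, 0.06], "delta_rot": [0, 0, 0]}
    - {"gripper": -0.3, "linear": [0.03, 0, 0.06], "delta_rot": [0, 0, 0]}
    - {"gripper": -0.3, "linear": [0.03, 0, 0.06], "delta_rot": [0, 0, 0]}
    - {"gripper": -0.3, "linear": [0.03, 0, 0.06], "delta_rot": [0, 0, 0]}

```text
clock: 15.0
position: [0.425, 0.0633, 0.3835]
ee_rot: [-0.002, 0.001, 1.0, 0.0]
contact_force: [0.3, 1.5, 0.9]
width: 0.0559
gripper_force: 0.0
```

Run:
```python
from h import *
np.set_printoptions(precision=4,suppress=True)
d=cam("wrist");s=get_state();print(s["position"],s["ee_rot"])
A,B=cam("scene")["pixels"],cam("side")["pixels"]
a=A[160:270,170:310];b=B[135:235,190:310]
cv2.imwrite("pics/f1.png",np.hstack([d["pixels"][:,60:460],np.vstack([cv2.resize(a,(400,192),interpolation=2),cv2.resize(b,(400,192),interpolation=2)])]))
for P in((.475,.0625,.016),(.475,.0625,.19),(.604,.063,.217)):print(proj(d,P))
```

```text
[0.4251 0.0633 0.3836] [-0.002   0.0014  1.      0.0001]
[255.579  168.5873]
[255.2948 205.0434]
[256.0913 312.2851]
```

View pics/f1.png

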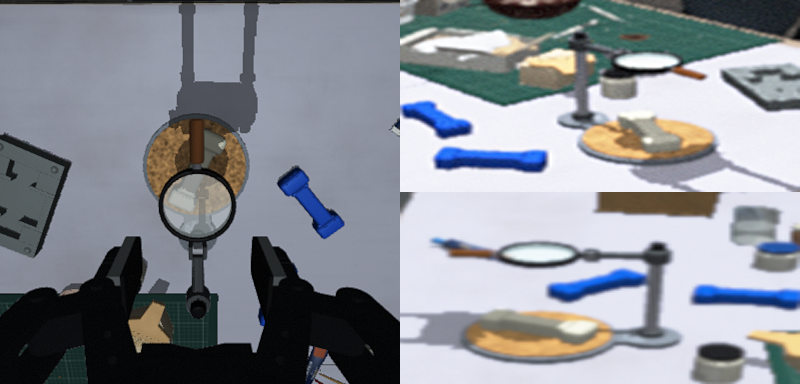

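The final view shows the casting on the cork. The lens (column 256) lines up with the cork centre (256.5) and the post (257). The lens looks level in the side crop, with the lens at (538,254) and the handle at (470,253). I'll check both numerically.

Run:
```python
from h import *
np.set_printoptions(precision=2,suppress=True)
B=cam("side");A=cam("scene")
for n,d,w in(("side",B,(195,195,225,225)),("scene",A,(255,175,300,205))):
    h=cv2.cvtColor(d["pixels"],cv2.COLOR_BGR2HSV)
    m=(h[...,0]<18)&(h[...,1]>110)&(h[...,2]<190);k=np.zeros_like(m);
    if n=="side":k[200:218,195:222]=1
    else:k[190:210,250:290]=1
    ys,xs=np.nonzero(m&k);print(n,len(xs),xs.min() if len(xs) else 0,xs.max() if len(xs) else 0,xs.mean(),ys.mean())
    for t in(0,.05,.1):print(t,proj(d,(.604-.073-.132*np.cos(t),.063,.19+.132*np.sin(t))),proj(d,(.604-.073-.057*np.cos(t),.063,.19+.057*np.sin(t))))
    print("post",proj(d,(.604,.063,.217)))
```

```text
side 42 211 221 214.71428571428572 208.5
0 [210.6  166.43] [231.06 166.93]
0.05 [210.59 164.81] [231.08 166.23]
0.1 [210.67 163.19] [231.13 165.54]
post [266.87 161.13]
scene 29 266 275 270.0689655172414 201.24137931034483
0 [271.1  202.65] [256.38 196.  ]
0.05 [271.09 200.88] [256.36 195.26]
0.1 [271.02 199.09] [256.32 194.51]
post [232.87 178.77]
```

The side view matches level. The scene view leaves about 0.03 rad of doubt, because the pads could have dragged the handle up as they opened. A gentle press straight down with shut fingers will settle it.

>>> send_rows:
  increments:
    - {"gripper": 1, "linear": [-0.028, 0, -0.03], "delta_rot": [0, 0, 0]}
    - {"gripper": 1, "linear": [-0.028, 0, -0.07], "delta_rot": [0, 0, 0]}
    - {"gripper": 1, "linear": [-0.028, 0, -0.11], "delta_rot": [0, 0, 0]}
    - {"gripper": 1, "linear": [-0.028, 0, -0.15], "delta_rot": [0, 0, 0]}
    - {"gripper": 1, "linear": [-0.028, 0, -0.17], "delta_rot": [0, 0, 0]}
    - {"gripper": 1, "linear": [-0.028, 0, -0.176], "delta_rot": [0, 0, 0]}
    - {"gripper": 1, "linear": [-0.028, 0, -0.176], "delta_rot": [0, 0, 0]}
    - {"gripper": 1, "linear": [-0.028, 0, -0.176], "delta_rot": [0, 0, 0]}

```text
clock: 16.05
position: [0.3996, 0.0633, 0.2105]
ee_rot: [0.001, 0.001, 1.0, 0.0]
contact_force: [0.7, 0.6, 0.1]
width: -0.0
gripper_force: 0.0
```

>>> send_rows:
  increments:
    - {"gripper": 1, "linear": [0, 0, -0.002], "delta_rot": [0, 0, 0]}
    - {"gripper": 1, "linear": [0, 0, -0.004], "delta_rot": [0, 0, 0]}
    - {"gripper": 1, "linear": [0, 0, -0.006], "delta_rot": [0, 0, 0]}
    - {"gripper": 1, "linear": [0, 0, -0.007], "delta_rot": [0, 0, 0]}
    - {"gripper": 1, "linear": [0, 0, -0.007], "delta_rot": [0, 0, 0]}
    - {"gripper": 1, "linear": [0, 0, -0.007], "delta_rot": [0, 0, 0]}

```text
clock: 16.65
position: [0.3986, 0.0633, 0.2023]
ee_rot: [-0.0, 0.001, 1.0, 0.0]
contact_force: [-0.3, -0.2, -0.3]
width: -0.0003
gripper_force: 0.0
```

>>> send_rows:
  increments:
    - {"gripper": 1, "linear": [0, 0, -0.001], "delta_rot": [0, 0, 0]}
    - {"gripper": 1, "linear": [0, 0, -0.002], "delta_rot": [0, 0, 0]}
    - {"gripper": 1, "linear": [0, 0, -0.003], "delta_rot": [0, 0, 0]}
    - {"gripper": 1, "linear": [0, 0, -0.004], "delta_rot": [0, 0, 0]}
    - {"gripper": 1, "linear": [0, 0, -0.004], "delta_rot": [0, 0, 0]}

```text
clock: 17.15
position: [0.3985, 0.0633, 0.1981]
ee_rot: [-0.0, 0.001, 1.0, 0.0]
contact_force: [-0.1, 0.2, -0.1]
width: 0.0004
gripper_force: 0.0
```

>>> send_rows:
  increments:
    - {"gripper": 1, "linear": [0, 0, -0.001], "delta_rot": [0, 0, 0]}
    - {"gripper": 1, "linear": [0, 0, -0.002], "delta_rot": [0, 0, 0]}
    - {"gripper": 1, "linear": [0, 0, -0.002], "delta_rot": [0, 0, 0]}
    - {"gripper": 1, "linear": [0, 0, -0.002], "delta_rot": [0, 0, 0]}

```text
clock: 17.55
position: [0.3986, 0.0633, 0.197]
ee_rot: [0.0, 0.001, 1.0, 0.0]
contact_force: [-2.5, -0.5, 5.6]
width: 0.0
gripper_force: 3.1
```

The fingertips meet firm resistance (5.6 N) at z = 0.197, where the top of a level handle should be, so the lens is on its stop. I'll retreat now.

>>> send_rows:
  increments:
    - {"gripper": 1, "linear": [0, 0, 0.02], "delta_rot": [0, 0, 0]}
    - {"gripper": 1, "linear": [0, 0, 0.06], "delta_rot": [0, 0, 0]}
    - {"gripper": -0.3, "linear": [0, 0, 0.11], "delta_rot": [0, 0, 0]}
    - {"gripper": -0.3, "linear": [0, 0, 0.16], "delta_rot": [0, 0, 0]}
    - {"gripper": -0.3, "linear": [0.028, 0, 0.186], "delta_rot": [0, 0, 0]}
    - {"gripper": -0.3, "linear": [0.028, 0, 0.186], "delta_rot": [0, 0, 0]}
    - {"gripper": -0.3, "linear": [0.028, 0, 0.186], "delta_rot": [0, 0, 0]}

```text
clock: 18.25
position: [0.4268, 0.0632, 0.3821]
ee_rot: [-0.0, 0.001, 1.0, 0.0]
contact_force: [-0.3, -0.3, -1.1]
width: 0.0554
gripper_force: 0.0
```

Run:
```python
from h import *
from rig import sign_off
d=cam("wrist");p=cv2.imread("pics/f1.png")
cv2.imwrite("pics/f2.png",np.hstack([p[:,:400],d["pixels"][:,60:460]]))
```

```text
(no output)
```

View pics/f2.png

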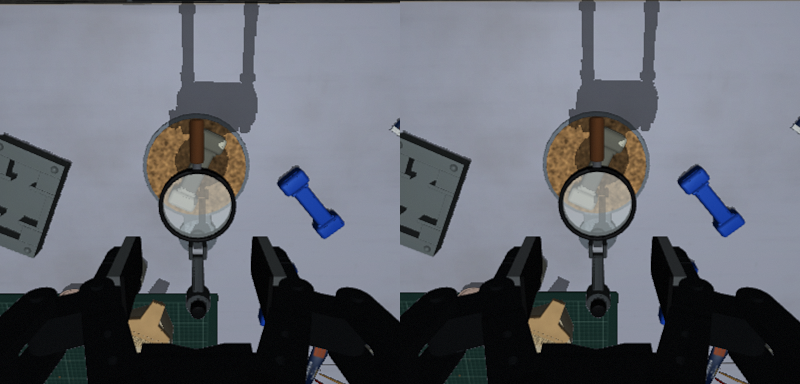

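The two pictures agree: the lens (597,203), cork (596,163) and post (598,305) are in line, the casting is in place, and the robot is clear of everything.

```bash
python3 -c "from rig import sign_off;print(sign_off())"
```

```text
the job is handed in; nothing more can be done
None
```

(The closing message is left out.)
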